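# Latch the strainer cover, then preset the regulating valve to two turns open and hold it

### The arm

A 6-joint arm with a two-finger parallel gripper is mounted at the origin on the work surface. World frame = base frame: x ahead of the robot, y to its left, z up, the work surface at z = 0. Lengths are in m, angles in rad, forces in N, time in s.
With the tool pointing down it reaches from about 0.25 to 0.725 m from the base axis. Payload 9.7 kg.
Tool frame: the origin (TCP) lies between the finger pads; the fingertips stand 14 mm ahead of it and the grasp point (between the pads) lies 5 mm behind it (manip.tip_reach is the distance from the TCP to the fingertips, in m); z points along the fingers, y is the direction in which the jaws open and shut (so a half turn about z gives the same grasp; the last joint's range is limited). The gripper opens to 85 mm and grips with 20 to 120 N. Pads are 22 mm wide; open, the fingers measure 114 mm over their backs; the gripper's body (76 mm by 85 mm) begins 54 mm behind the grasp point. The pads swing forward as they close: fully open they stand 13 mm farther back than shut.
Start: joints at [1.182, 0.087, 0.176, 1.66, 0, 1.571], TCP at [0.208, 0.509, 0.219] pointing down, gripper open.
Joint ranges: [-3.13, 3.13], [-0.85, 1.81], [-1.15, 1.24], [-2.2, 2.28], [-1.44, 1.52], [-3.14, 3.14]. Speed limits (rad/s): [2.22, 2.22, 2.57, 3.14, 3.14, 3.14].

### API

Orientations are given as a unit quaternion [x, y, z, w].
In Python, from station import manip, cams, ticket, models, monitor gives the robot as it stands. Calls block until the motion is done:
- manip.movep(position, orientation): joint-space move of the TCP to a pose.
- manip.movel(position, rotation=None, speed=0.15): straight line of the TCP; rotation=None keeps the orientation; speed is the mean speed in m/s.
- manip.set_joints(angles): joint-space move.
- manip.gripper_to(opening, strength=None): opening from 0.0 (shut) to 1.0 (fully open); strength is the grip in N (None keeps the last); returns when the fingers have stopped.
- manip.pause(seconds).
- manip.inverse_kinematics(position, orientation): joint angles nearest the present ones, or None.
- cams.read_camera(name): name is "scene" or "top" or "wrist"; returns the picture (420x560x3 uint8, red, green, blue); there is no depth.
- cams.camera_model(name): a dict with "K" (3x3 intrinsics, pixels), "R" (3x3) and "t" (3): a world point X has camera coordinates R X + t. Camera axes: x right, y down, z forward; pixel columns grow to the right and rows downward; lengths in m; the calibration is good to about 2 mm. A picture is of the moment at which its call begins: read the wrist's pose just before it. camera_model takes no time and is no camera call; for the wrist camera it gives the pose at the moment of the call.
A pose or a line that the arm cannot do raises manip.PlanningError and nothing moves.
- ticket.finish_job(): hands the job in, once; it reports no verdict.
Trained networks look in the newest picture that a camera, given by its name, has taken for a name from the list of things; names that differ only in an ending like _2 or _b are one class to them, and where a whole thing is asked for, a point or a joint stands for the part that bears it (a point fixed in the world has none). Each returns a list of dicts, best first, with "confidence" (0 to 1); they miss things now and then, are a little off and sometimes report something else, mostly with a low value. They report only what shows in the picture. A call takes as long as a camera call.
- models.spot_in(camera, target): "bbox" ([left, top, right, bottom] as shares, 0 to 1, of the picture: columns of its width, rows of its height, round what is visible of it).
- models.silhouettes(camera, target): "region" (420x560 bool, what is visible of it) and "bbox" ([left, top, right, bottom] as shares, 0 to 1, of the picture: columns of its width, rows of its height, round what is visible of it).
Readings, each from a call of its own:
- monitor.current_t(): time.
- monitor.current_joints(): joint angles.
- monitor.current_qvel(): joint speeds.
- monitor.current_joint_torque(): joint torques, N m.
- monitor.current_position(): TCP position.
- monitor.current_orientation(): TCP orientation.
- monitor.current_contact_force(): force on the tool from outside, world axes, zero at the start.
- monitor.current_torque(): the same for the moment, N m.
- monitor.current_gripper_width(): opening from 0.0 (shut) to 1.0 (fully open).
Only numpy, scipy, OpenCV 4.12 (cv2) and the standard library are available. Lean on these libraries where they do the work, as an engineer would, in place of code of your own. Each camera call takes 0.05 s, during which the arm holds its last target.

### The job

The chilled-water strainer has been cleaned: first swing the locking bar back over its cover until it rests home in its catch. Then set the regulating valve beside it: wind the red handwheel clockwise down to its stop, open it exactly two full turns from there, and finish still gripping the wheel's black handle at that setting, because a mate is about to lock it. Leave the tools and other things lying around where they are.

Things in the scene. Friction and masses are not known exactly. Their poses are not given: they have to be found in the camera images.
- station: pipe station, bolted down: steel base plate 215 x 670 x 10 mm with a grey basket strainer (at y +130 mm, cover top 182 mm above the surface, radius 60), a gauge (y +8, top 180) and a blue globe valve (y -120) in one pipe run. Origin on the work surface under the middle of the pipe; x across it (away from the robot at yaw 0), y along it. Position and yaw (up to 0.3 rad) vary
- latch_bar (a joint): angle (rad) of the strainer's steel locking bar, 22 mm wide, 10 thick (192 to 202 mm above the surface), 158 long from its upright hinge. 0 = home against the stop: along the station's +x, nose in the catch. Grows as it swings out anticlockwise from above, to the station's +y, up to 1.9. Starts 0.8 to 1.4 and stays where left; friction 0.12 N m
- latch_pivot (a point): on the locking bar's upright hinge axis, at the height of the bar's top (202 mm); the pivot nut reaches 9 mm above that. Fixed on the station at x = -75, y = +130 mm
- latch_knob (a point): middle of the red upright grip knob on the locking bar: round, 19 mm across, 42 mm tall (from 202 to 244 mm above the surface), 100 mm from the hinge axis; the point lies 223 mm above the surface. The knob is fixed to the bar
- catch (a point): the catch, a dark steel hook on the strainer's rim, open to the station's +y, with a lip over the bar's nose (lip top 214 mm above the surface). The point is where the middle line of the bar's top lies when home: 148 mm from the hinge axis, 48 mm beyond the knob's home place, along the station's +x from the hinge
- valve_wheel (a joint): angle (rad) of the red handwheel. 0 = closed, hard on its stop; grows as it opens, anticlockwise from above: two turns = 12.566; limit 26. At 0 and each whole turn the handle stands on the station's -x side of the wheel. Starts 0.5 to 1.4 turns open, stays where left, friction about 0.2 N m (4 N at the handle); the wheel does not rise or sink
- wheel_centre (a point): centre of the handwheel, on its upright axis, at the middle of the rim (235 mm above the surface). The wheel is 125 mm across, three spokes, rim 14 mm thick; fixed place on the station at x = 0, y = -120 mm
- crank_handle: the black upright handle on the handwheel's rim, which spins freely on its own pin, so that a gripper can carry it round without turning itself. Round, 20 mm across, 65 mm tall. Origin at its foot, 244 mm above the surface and 52 mm from the wheel's axis; z up, its x and y turn with it
- handle_middle (a point): middle of the handle: on its axis, 33 mm above its foot (277 mm above the surface), 52 mm from the wheel's axis
- pliers: bystander: pliers with red handles, 180 x 70 mm, 18 mm high, lying on the surface; origin at the middle
- cable_stripper: bystander: yellow and black cable stripper, 135 x 30 mm, 24 mm high; origin at its middle
- splicer: bystander: black fibre splicing machine with yellow bumpers, 130 x 150 mm, 105 mm high; origin under its middle
- screwdriver: bystander: screwdriver lying on the surface; origin near its middle
- paste_tin: bystander: green tin of jointing paste, 70 mm across, 75 mm high; origin under its middle
- spanner: bystander: open-ended spanner, 190 mm long, lying along the robot-side edge of the station's base plate in front of the valve; origin near its middle
- tape_roll: bystander: white roll of thread tape, 50 mm across, 19 mm high, on the station's base plate in front of the strainer; origin under its middle

How it is judged:
By the outcome, as a careful person would: the job done as asked, in the order asked, and still so for the second after the job is handed in, while the arm keeps its last pose, push and grip.
It also fails if it takes over 72 s, if anything falls off the work surface, if the arm or the gripper's body presses on something with over 40 N, if the wrist force passes 120 N, or if a joint passes its speed limit or range.

## Working session

There is one attempt and no reset: what is moved stays moved. The work goes in short steps, each a Python script; the robot and the scene stay as the last script left them, time stands still between calls to the robot, and variables do not carry over. Pictures are saved under pics/ and viewed, and the job is handed in when it is done.

```bash
ls; mkdir -p pics; python3 - <<'E'
from station import manip, cams, ticket, models, monitor
import cv2
for n in ["scene","top","wrist"]:
    im=cams.read_camera(n); cv2.imwrite(f"pics/a_{n}.png",im[:,:,::-1])
    m=cams.camera_model(n); print(n,m)
print(monitor.current_t(),monitor.current_orientation(),monitor.current_position())
for c in ["scene","top"]:
  for t in ["latch_knob","wheel_centre","crank_handle","catch","latch_pivot","handle_middle"]:
    r=models.spot_in(c,t); print(c,t,[( [round(a*b) for a,b in zip(x['bbox'],[560,420]*2)],round(x['confidence'],2)) for x in r[:2]])
E
```

```text
pics
scene {'K': array([[385.02376907,   0.        , 282.46887932],
       [  0.        , 385.02376907, 214.76506982],
       [  0.        ,   0.        ,   1.        ]]), 'R': array([[ 5.31459582e-03,  9.99985849e-01,  2.36553900e-04],
       [ 6.69880655e-01, -3.38456076e-03, -7.42461078e-01],
       [-7.42449771e-01,  4.10434342e-03, -6.69889164e-01]]), 't': array([-0.02033859, -0.24252127,  2.13774948])}
top {'K': array([[502.90982698,   0.        , 278.22187341],
       [  0.        , 502.90982698, 205.87861031],
       [  0.        ,   0.        ,   1.        ]]), 'R': array([[-0.00186396, -0.9999027 , -0.01382431],
       [-0.99141126,  0.00365556, -0.13073008],
       [ 0.13076789,  0.0134619 , -0.99132161]]), 't': array([0.02567455, 0.61458805, 1.87292912])}
wrist {'K': array([[292.18476887,   0.        , 276.07852854],
       [  0.        , 292.18476887, 206.7933946 ],
       [  0.        ,   0.        ,   1.        ]]), 'R': array([[ 0.38013413,  0.92493083, -0.00099636],
       [ 0.87497473, -0.35925319,  0.32458646],
       [ 0.29986208, -0.12425818, -0.94585551]]), 't': array([-0.55141506, -0.04175675,  0.38180714])}
0.15 [ 1.93196197e-01  9.81160020e-01 -4.87694102e-04 -8.74420158e-05] [0.20844571 0.50878406 0.21865099]
scene latch_knob [([142, 207, 172, 218], 0.72), ([312, 196, 344, 206], 0.69)]
scene wheel_centre [([205, 193, 359, 261], 0.8)]
scene crank_handle [([236, 192, 238, 204], 0.5)]
scene catch [([238, 190, 269, 215], 0.35)]
scene latch_pivot []
scene handle_middle [([236, 189, 243, 199], 0.39), ([204, 190, 361, 260], 0.33)]
top latch_knob [([205, 227, 245, 249], 0.71)]
top wheel_centre [([194, 201, 372, 271], 0.74), ([261, 151, 278, 176], 0.31)]
top crank_handle []
top catch [([198, 196, 374, 271], 0.8)]
top latch_pivot [([195, 194, 374, 273], 0.73)]
top handle_middle [([205, 230, 245, 246], 0.31)]
```

View pics/a_scene.png

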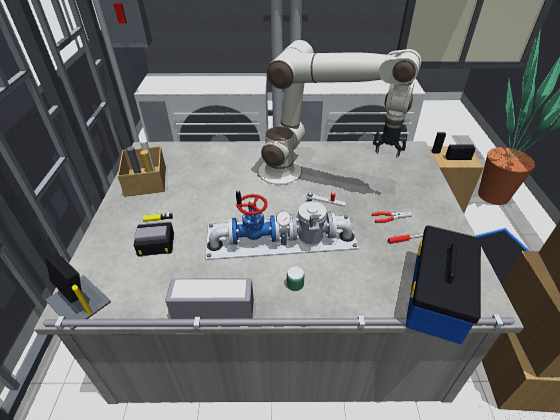

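View pics/a_top.png

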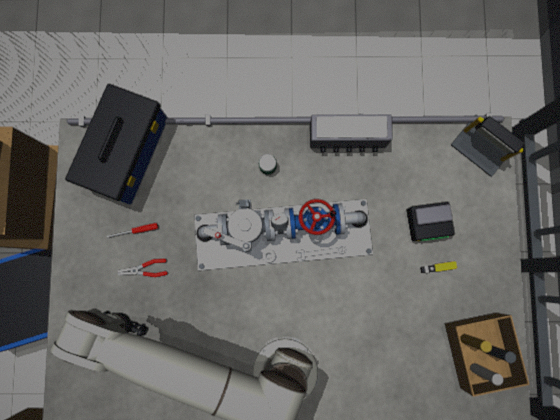

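View pics/a_wrist.png

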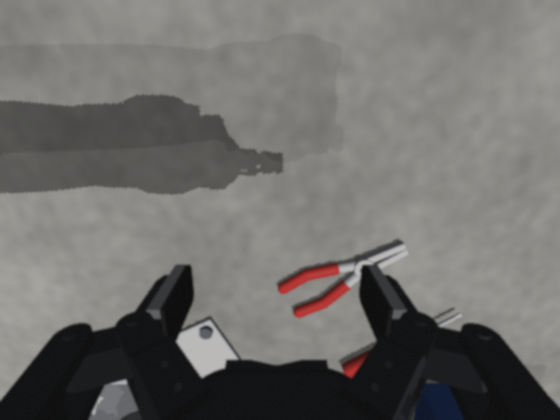

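```bash
python3 - <<'E'
import cv2
a=cv2.imread('pics/a_top.png')[170:300,170:400]; cv2.imwrite('pics/b_top.png',cv2.resize(a,None,fx=3.4,fy=3.4,interpolation=cv2.INTER_CUBIC))
a=cv2.imread('pics/a_scene.png')[170:290,180:380]; cv2.imwrite('pics/b_scene.png',cv2.resize(a,None,fx=4,fy=4,interpolation=cv2.INTER_CUBIC))
E
```

```text
(no output)
```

View pics/b_top.png

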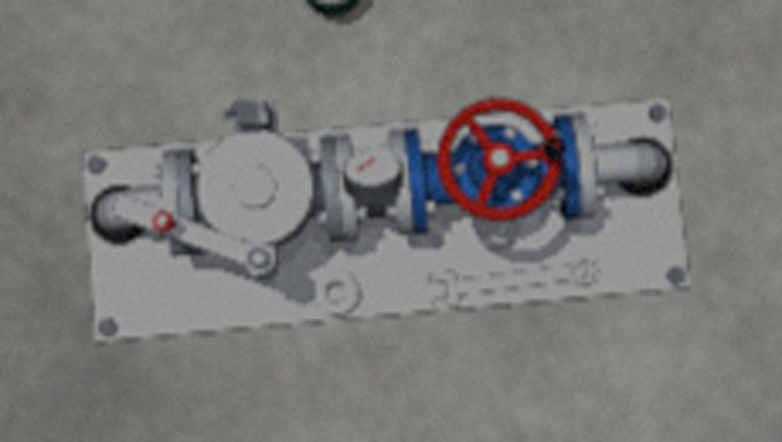

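View pics/b_scene.png

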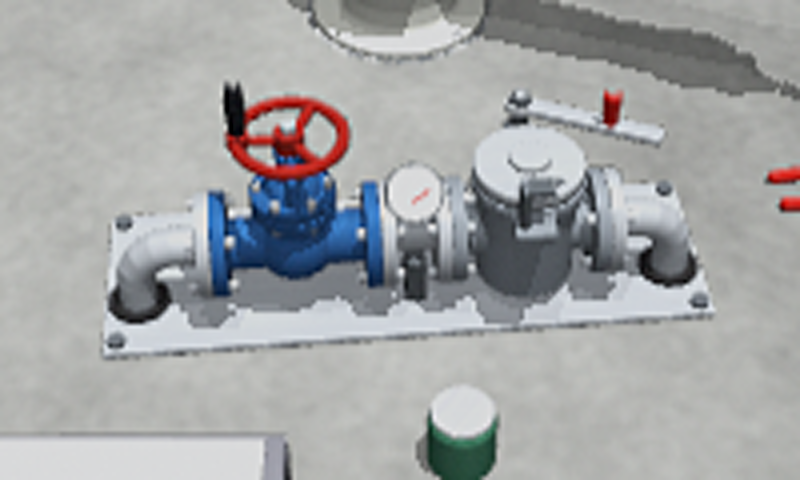

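```bash
cat > h.py <<'E'
import numpy as np, cv2
from scipy.optimize import least_squares
from station import manip, cams, ticket, models, monitor
def proj(m,X):
    c=m["R"]@np.asarray(X)+m["t"]; p=m["K"]@c; return p[:2]/p[2]
def ray(m,uv,z):
    d=m["R"].T@np.linalg.inv(m["K"])@np.array([uv[0],uv[1],1.]); o=-m["R"].T@m["t"]
    return o+d*(z-o[2])/d[2]
def S(p,l):
    c,s=np.cos(p[2]),np.sin(p[2]); return np.array([p[0]+c*l[0]-s*l[1],p[1]+s*l[0]+c*l[1],l[2]])
def barpt(p,th,r,z): return S(p,[-.075+r*np.cos(th),.13+r*np.sin(th),z])
def hpt(p,a,z=.277): return S(p,[-.052*np.cos(a),-.12-.052*np.sin(a),z])
E
python3 - <<'E'
from h import *
T=cams.camera_model("top"); C=cams.camera_model("scene")
im=cv2.imread('pics/a_top.png'); hsv=cv2.cvtColor(im,cv2.COLOR_BGR2HSV)
m=((hsv[...,1]>150)&((hsv[...,0]<8)|(hsv[...,0]>172))&(hsv[...,2]>60)).astype('uint8'); mm=np.zeros_like(m); mm[190:245,290:345]=m[190:245,290:345]
cn=max(cv2.findContours(mm,cv2.RETR_EXTERNAL,cv2.CHAIN_APPROX_NONE)[0],key=len); e=cv2.fitEllipse(cv2.convexHull(cn)); print(e)
obs=[(T,lambda q:S(q,[0,-.12,.238]),e[0]),(T,lambda q:S(q,[-.075,.13,.211]),(246.8,245.9)),(T,lambda q:barpt(q,q[3],.1,.24),(217.9,235)),
(T,lambda q:hpt(q,q[4],.30),(332.6,213.5)),
(C,lambda q:S(q,[0,-.12,.24]),(252,204.2)),(C,lambda q:S(q,[-.075,.13,.205]),(309.7,195)),(C,lambda q:barpt(q,q[3],.1,.223),(333.2,197)),(C,lambda q:hpt(q,q[4],.277),(238.3,197.5))]
f=lambda q:np.concatenate([proj(c,g(q))-u for c,g,u in obs])
s=least_squares(f,[.45,0,0,1.2,-1.6],loss='soft_l1'); print(s.x); print(f(s.x).reshape(-1,2).round(1))
q=s.x
print("knob",barpt(q,q[3],.1,.223),"knob home",barpt(q,0,.1,.223),"pivot",S(q,[-.075,.13,.2]),"wheel",S(q,[0,-.12,.235]),"handle",hpt(q,q[4]))
E
```

```text
((316.4731140136719, 216.57254028320312), (35.00083923339844, 35.63603210449219), 94.04606628417969)
[ 0.54239244  0.0077859   0.07634449  1.15830708 -1.76881532]
[[  1.   -0. ]
 [ -0.6  -1. ]
 [ -0.1  -0.3]
 [-29.7  -0.9]
 [ -1.3  -1.9]
 [ -0.8  -0.8]
 [ -1.4  -1.2]
 [ 24.8  -1.3]]
knob [0.49068077 0.22609029 0.223     ] knob home [0.55740448 0.13931399 0.223     ] pivot [0.45769576 0.13168696 0.2       ] wheel [ 0.55154489 -0.11186456  0.235     ] handle [ 0.55785636 -0.06024901  0.277     ]
```

```bash
cat >> h.py <<'E'
def quat(yang):  # tool down, tool y axis at world angle yang
    a=(yang+np.pi/2)/2; return np.array([np.cos(a),np.sin(a),0,0])
E
python3 - <<'E'
from h import *
T=cams.camera_model("top"); C=cams.camera_model("scene"); W=cams.camera_model("wrist")
obs=[(T,lambda q:S(q,[0,-.12,.238]),(316.5,216.6)),(T,lambda q:S(q,[-.075,.13,.211]),(246.8,245.9)),(T,lambda q:barpt(q,q[3],.1,.24),(217.9,235)),
(T,lambda q:hpt(q,q[4],.30),(332.6,213.5)),
(C,lambda q:S(q,[0,-.12,.24]),(252,204.2)),(C,lambda q:S(q,[-.075,.13,.205]),(309.7,195)),(C,lambda q:barpt(q,q[3],.1,.223),(333.2,197)),(C,lambda q:hpt(q,q[4],.277),(238.3,197.5))]
f=lambda q:np.concatenate([proj(c,g(q))-u for c,g,u in obs])
s=least_squares(f,[.45,0,0,1.2,1.6],loss='soft_l1'); q=s.x; print(q); print(f(q).reshape(-1,2).round(1).tolist())
np.save('q.npy',q)
k=barpt(q,q[3],.1,.223); print("knob",k,"handle",hpt(q,q[4]))
print("cam at",-W["R"].T@W["t"])
for name,pt,angs in [("kn",k,[q[2]+q[3]+np.pi/2,q[2]+q[3]-np.pi/2]),("home",barpt(q,0,.1,.223),[q[2]+np.pi/2,q[2]-np.pi/2])]:
  for a in angs:
    for a2 in (a,a+2*np.pi):
      for z in (.222,.40): print(name,round(a,2),z,manip.inverse_kinematics([pt[0],pt[1],z],quat(a2)))
E
```

```text
[0.54230232 0.01197633 0.09684881 1.10469184 1.5206806 ]
[[-0.4, -0.7], [-1.3, -0.3], [-0.5, -0.4], [0.6, -0.5], [-0.2, -1.6], [-0.3, -1.1], [-1.0, -1.2], [-0.1, -1.5]]
knob [0.49117525 0.22737444 0.223     ] handle [ 0.55633525 -0.15940456  0.277     ]
cam at [0.13166614 0.54248131 0.37469337]
kn 2.77 0.222 [ 0.43354541  0.06685292  0.16007808  1.66402149  0.         -0.76799523]
kn 2.77 0.4 [ 0.43354541  0.2370169   0.72029705  2.05407648  0.         -0.76799523]
kn 2.77 0.222 [ 0.43354541  0.06685292  0.16007808  1.66402149  0.         -0.76799523]
kn 2.77 0.4 [ 0.43354541  0.2370169   0.72029705  2.05407648  0.         -0.76799523]
kn -0.37 0.222 [0.43354541 0.06685292 0.16007808 1.66402149 0.         2.37359742]
kn -0.37 0.4 [0.43354541 0.2370169  0.72029705 2.05407648 0.         2.37359742]
kn -0.37 0.222 [0.43354541 0.06685292 0.16007808 1.66402149 0.         2.37359742]
kn -0.37 0.4 [0.43354541 0.2370169  0.72029705 2.05407648 0.         2.37359742]
home 1.67 0.222 [0.25366669 0.14412018 0.24400722 1.67068337 0.         0.15681788]
home 1.67 0.4 [0.25366669 0.33369269 0.84300476 2.0801084  0.         0.15681788]
home 1.67 0.222 [0.25366669 0.14412018 0.24400722 1.67068337 0.         0.15681788]
home 1.67 0.4 [0.25366669 0.33369269 0.84300476 2.0801084  0.         0.15681788]
home -1.47 0.222 [ 0.25366669  0.14412018  0.24400722  1.67068337  0.         -2.98477477]
home -1.47 0.4 [ 0.25366669  0.33369269  0.84300476  2.0801084   0.         -2.98477477]
home -1.47 0.222 [ 0.25366669  0.14412018  0.24400722  1.67068337  0.         -2.98477477]
home -1.47 0.4 [ 0.25366669  0.33369269  0.84300476  2.0801084   0.         -2.98477477]
```

```bash
python3 - <<'E'
from h import *
q=np.load('q.npy')
t0=monitor.current_t()
manip.movep([.38,.06,.42],quat(q[2]+np.pi/2))
m=cams.camera_model("wrist"); im=cams.read_camera("wrist"); cv2.imwrite('pics/c_w.png',im[:,:,::-1]); np.savez('c_w.npz',**m)
print(t0,monitor.current_t())
cv2.imwrite('pics/c_w2.png',cv2.resize(im[:,:,::-1],(800,600),interpolation=cv2.INTER_CUBIC))
print([proj(m,x).round(1) for x in (S(q,[0,-.12,.235]),S(q,[-.075,.13,.211]),barpt(q,q[3],.1,.244),hpt(q,q[4],.309))])
E
```

```text
0.75 2.6833
[array([140.5, 292. ]), array([323.5, 234.4]), array([394.1, 276.4]), array([ 65.1, 329.5])]
```

View pics/c_w2.png

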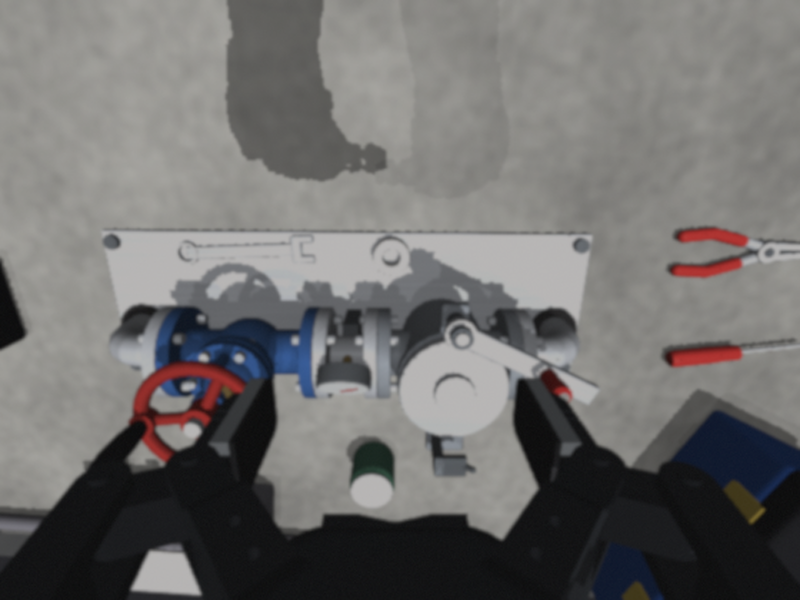

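```bash
python3 - <<'E'
from h import *
T=cams.camera_model("top"); C=cams.camera_model("scene"); W=dict(np.load('c_w.npz'))
k=1.4286
t=lambda u,v:(u/3.4+170-.35,v/3.4+170-.35); c=lambda u,v:(u/4+180-.37,v/4+170-.37); w=lambda u,v:(u/k-.15,v/k-.15)
obs=[(T,lambda q:S(q,[0,-.12,.238]),(316.5,216.6)),(T,lambda q:S(q,[-.075,.13,.211]),t(261,258)),(T,lambda q:barpt(q,q[3],.1,.244),t(163,221)),
(T,lambda q:hpt(q,q[4],.30),t(553,148)),
(C,lambda q:S(q,[-.075,.13,.211]),c(519,96)),(C,lambda q:barpt(q,q[3],.1,.223),c(613,108)),(C,lambda q:hpt(q,q[4],.277),c(233,110)),
(W,lambda q:S(q,[-.075,.13,.211]),w(461,334)),(W,lambda q:barpt(q,q[3],.1,.244),w(563,392)),(W,lambda q:barpt(q,q[3],.1,.202),w(546,372))]
cor=lambda x,y:(lambda q:S(q,[q[5]+x,y,.01]))
obs+=[(T,cor(0,.335),t(95,342)),(T,cor(0,-.335),t(690,288)),(T,cor(.215,.335),t(84,151)),(T,cor(.215,-.335),t(668,97)),
(C,cor(.215,-.335),c(103,355)),(C,cor(.215,.335),c(715,315)),(W,cor(0,-.335),w(103,230)),(W,cor(0,.335),w(592,235))]
f=lambda q:np.concatenate([proj(cc,g(q))-u for cc,g,u in obs])
s=least_squares(f,[.54,0,.1,1.1,1.5,-.1],loss='soft_l1'); q=s.x; print(q); print(f(q).reshape(-1,2).round(1).tolist())
np.save('q.npy',q)
print("knob",barpt(q,q[3],.1,.223),"piv",S(q,[-.075,.13,.2]),"handle",hpt(q,q[4]),'hub W',proj(W,S(q,[0,-.12,.25])))
E
```

```text
[ 0.54036322  0.01049416  0.08700019  1.11658008  1.61182216 -0.13542521]
[[0.1, 0.2], [-0.7, 0.3], [-0.2, 0.1], [1.2, -0.5], [-0.1, -1.0], [-0.9, -0.9], [0.0, -1.0], [0.6, 0.2], [-0.1, 1.5], [0.6, -0.5], [-0.1, -1.0], [0.1, -0.9], [-0.6, -0.7], [0.2, -0.3], [-0.8, -0.2], [-0.0, -0.8], [-2.3, -0.2], [0.3, -0.5]]
knob [0.49025297 0.22681875 0.223     ] piv [0.45435112 0.1334857  0.2       ] handle [ 0.55742926 -0.1606264   0.277     ] hub W [134.11172467 296.74644838]
```

```bash
python3 - <<'E'
from h import *
q=np.load('q.npy'); print(manip.tip_reach)
ja=q[2]+q[3]+np.pi/2; k=barpt(q,q[3],.1,.226)
manip.movep(k+[0,0,.1],quat(ja))
m=cams.camera_model("wrist"); im=cams.read_camera("wrist")
cv2.imwrite('pics/d_w.png',im[:,:,::-1]); print(proj(m,k+[0,0,.018]))
manip.movel(k,speed=.12)
print(monitor.current_contact_force())
manip.gripper_to(0,40)
print(monitor.current_gripper_width(),monitor.current_position()-k,monitor.current_contact_force(),monitor.current_t())
im=cams.read_camera("wrist"); cv2.imwrite('pics/d_w2.png',im[:,:,::-1])
E
```

```text
0.014
[275.79067736 207.24689919]
[-0.06292554 -0.30361652 -0.22147647]
0.18784482345784892 [1.75518772e-04 4.77345316e-05 3.51473227e-04] [0.80648808 0.40541752 3.08738474] 5.25
```

View pics/d_w2.png

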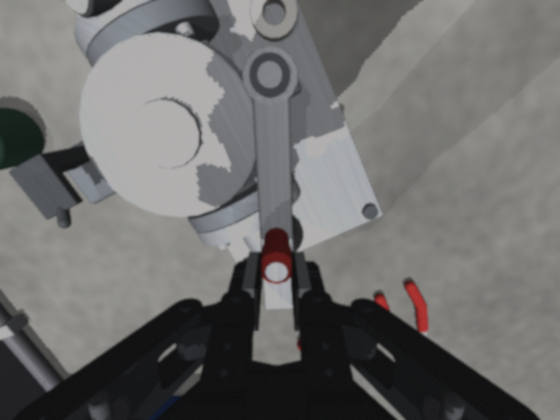

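```bash
python3 - <<'E'
from h import *
q=np.load('q.npy')
for i,th in enumerate(np.linspace(q[3],0,15)[1:]):
    p=barpt(q,th,.1,.226)
    manip.movel(p,quat(q[2]+th+np.pi/2),speed=.08)
    F=monitor.current_contact_force()
    r=np.array([np.cos(q[2]+th),np.sin(q[2]+th)]); t=np.array([-r[1],r[0]])
    print(round(th,3),"rad %.1f tan %.1f z %.1f"%(F[:2]@r,F[:2]@t,F[2]),(monitor.current_position()-p).round(4)[:2])
    if np.linalg.norm(F)>30: break
print(monitor.current_t())
m=cams.camera_model("wrist"); im=cams.read_camera("wrist"); cv2.imwrite('pics/e_w.png',im[:,:,::-1])
print(proj(m,barpt(q,0,.148,.202)),proj(m,barpt(q,0,.1,.244)),proj(m,barpt(q,0,0,.211)))
im=cams.read_camera("scene"); cv2.imwrite('pics/e_s.png',cv2.resize(im[170:270,260:380,::-1],None,fx=5,fy=5,interpolation=cv2.INTER_CUBIC))
E
```

```text
1.037 rad 2.1 tan -0.8 z 5.1 [0.0005 0.0002]
0.957 rad 5.5 tan -0.4 z 3.7 [0.0005 0.0004]
0.877 rad 6.7 tan -0.0 z 4.2 [0.0006 0.0006]
0.798 rad 8.1 tan -0.0 z 2.8 [0.0008 0.0008]
0.718 rad 9.6 tan -0.5 z 3.3 [0.0011 0.0009]
0.638 rad 11.8 tan 0.1 z 2.0 [0.0013 0.001 ]
0.558 rad 12.6 tan -0.4 z 1.7 [0.0016 0.001 ]
0.479 rad 13.7 tan 0.6 z 1.2 [0.0019 0.001 ]
0.399 rad 14.8 tan 0.2 z 1.8 [0.0021 0.001 ]
0.319 rad 16.1 tan -0.2 z 1.5 [0.0024 0.0008]
0.239 rad 16.6 tan 0.6 z 0.7 [0.0026 0.0007]
0.16 rad 18.4 tan -0.6 z -0.2 [0.0028 0.0005]
0.08 rad 17.8 tan 0.4 z -0.0 [0.003  0.0003]
0.0 rad 17.9 tan 0.8 z 0.2 [0.0031 0.0001]
8.8
[274.16967145 292.66371337] [273.37687757 264.48143241] [273.16239545  65.99556403]
```

View pics/e_w.png

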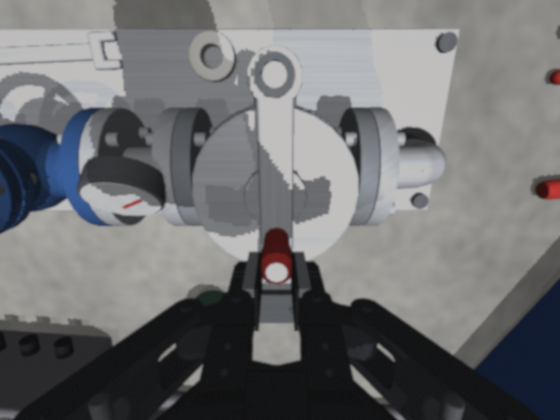

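View pics/e_s.png

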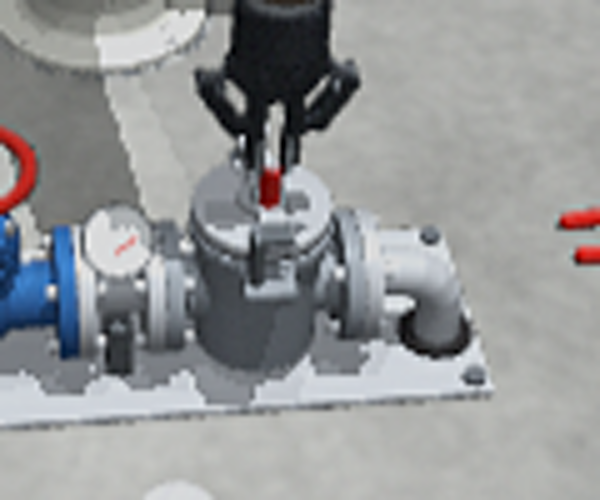

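```bash
python3 - <<'E'
from h import *
q=np.load('q.npy'); th=0
r=np.array([np.cos(q[2]),np.sin(q[2])]); t=np.array([-r[1],r[0]])
p0=barpt(q,0,.1,.226); p0[:2]+=.004*r
for d in np.arange(0,.016,.001):
    p=p0.copy(); p[:2]-=t*d
    manip.movel(p,quat(q[2]+np.pi/2),speed=.03)
    F=monitor.current_contact_force(); e=monitor.current_position()-p0
    print(round(d,4),"rad %.1f tan %.1f z %.1f"%(F[:2]@r,F[:2]@t,F[2]),"act r %.4f t %.4f"%(e[:2]@r,e[:2]@t))
    if F[:2]@t>15: break
print(monitor.current_t())
E
```

```text
0.0 rad -2.0 tan 0.4 z 5.4 act r -0.0007 t -0.0001
0.001 rad -1.3 tan 1.8 z 6.8 act r -0.0007 t -0.0007
0.002 rad -0.9 tan 4.3 z 5.6 act r -0.0007 t -0.0012
0.003 rad -0.5 tan 9.3 z 5.7 act r -0.0007 t -0.0013
0.004 rad -0.7 tan 14.8 z 5.1 act r -0.0007 t -0.0013
0.005 rad -1.8 tan 19.0 z 5.0 act r -0.0007 t -0.0015
10.4333
```

```bash
python3 - <<'E'
from h import *
q=np.load('q.npy')
r=np.array([np.cos(q[2]),np.sin(q[2])]); t=np.array([-r[1],r[0]])
manip.gripper_to(.6)
p=monitor.current_position(); 
manip.movel(p+[0,0,.1],speed=.2)
q[:2]+=.0033*r-.0014*t; np.save('q2.npy',q)
m=cams.camera_model("wrist"); im=cams.read_camera("wrist"); cv2.imwrite('pics/f_w.png',im[:,:,::-1])
print(proj(m,barpt(q,0,.148,.202)),proj(m,barpt(q,0,.1,.244)),proj(m,barpt(q,0,0,.211)))
# move to view the wheel: camera behind
w=S(q,[-.10,-.12,.42])
manip.movep(w,quat(q[2]+np.pi/2))
m=cams.camera_model("wrist"); im=cams.read_camera("wrist"); cv2.imwrite('pics/f_w2.png',im[:,:,::-1]); np.savez('f_w2.npz',**m)
for P in (S(q,[0,-.12,.235]),hpt(q,q[4],.309),hpt(q,q[4],.244),S(q,[-.075,.13,.211]),barpt(q,0,.1,.244)): print(proj(m,P).round(1))
im=cams.read_camera("scene"); cv2.imwrite('pics/f_s.png',cv2.resize(im[170:270,220:360,::-1],None,fx=5,fy=5,interpolation=cv2.INTER_CUBIC))
print(monitor.current_t())
E
```

```text
[278.3685182  238.29841998] [278.79122782 208.10151897] [278.67053565  84.55595171]
[274.4 254.8]
[225.3 289.9]
[233.6 259.7]
[467.1 194.1]
[466.6 275.1]
12.7917
```

View pics/f_w.png

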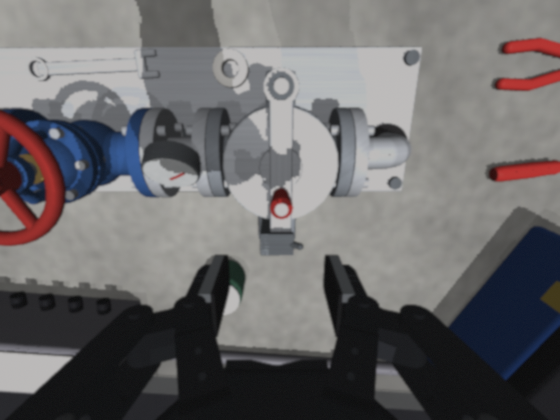

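View pics/f_w2.png

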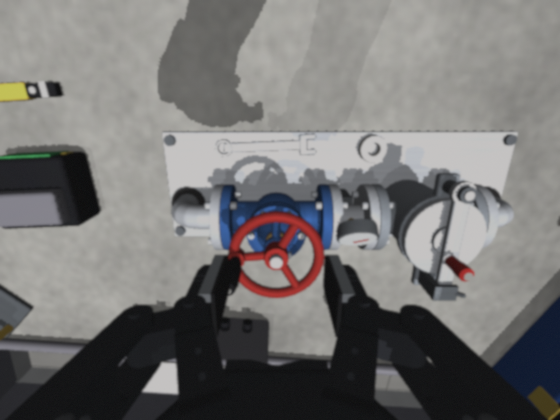

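View pics/f_s.png

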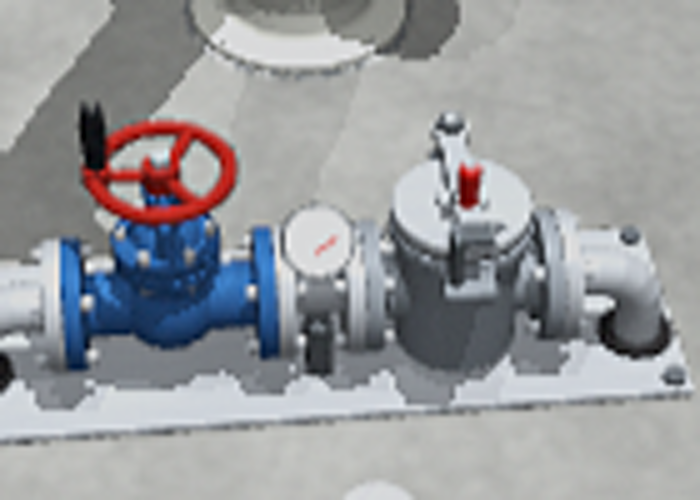

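```bash
cat >> h.py <<'E'
ZT=.275
def rt(q,a):
    b=q[2]+a; r=-np.array([np.cos(b),np.sin(b)]); return r,np.array([-r[1],r[0]])  # radial, anticlockwise tangent
def step(q,a,c,ja,speed=.1):
    """one move to wheel angle a about centre c; returns forces, actual pos"""
    r,t=rt(q,a); p=np.array([*(c+.052*r),ZT]); manip.movel(p,quat(ja),speed=speed)
    F=monitor.current_contact_force(); x=monitor.current_position()
    return F[:2]@r,F[:2]@t,F[2],x,p
E
python3 - <<'E'
from h import *
q=np.load('q2.npy'); ja=q[2]+np.pi/2
h=hpt(q,q[4],ZT)
manip.movep(h+[0,0,.09],quat(ja))
m=cams.camera_model("wrist"); im=cams.read_camera("wrist"); cv2.imwrite('pics/g_w.png',im[:,:,::-1]); print(proj(m,h+[0,0,.034]))
manip.movel(h,speed=.12)
print(monitor.current_contact_force())
im=cams.read_camera("wrist"); cv2.imwrite('pics/g_w2.png',im[:,:,::-1])
print(monitor.current_t())
E
```

```text
[273.17854022 219.57056565]
[-1.19135823e-03 -1.25858408e+00  6.91874834e-01]
14.3667
```

View pics/g_w.png

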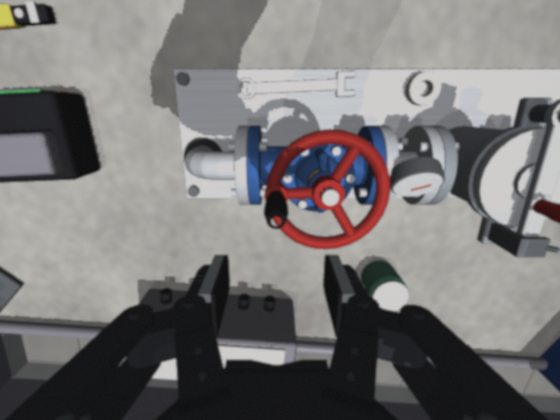

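View pics/g_w2.png

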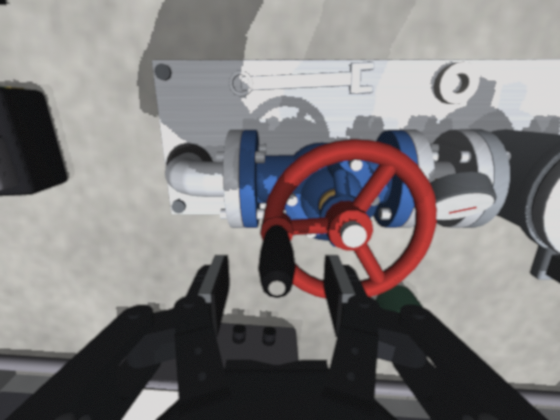

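```bash
python3 - <<'E'
from h import *
q=np.load('q2.npy'); ja=q[2]+np.pi/2
h=hpt(q,q[4],ZT); m=cams.camera_model("wrist"); print(proj(m,h+[0,0,.034]))
manip.gripper_to(0,60)
print(monitor.current_gripper_width(),monitor.current_contact_force())
c=S(q,[0,-.12,0])[:2]; a=q[4]+2*np.pi; log=[]
for i in range(8):
    a-=np.pi/12
    fr,ft,fz,x,p=step(q,a,c,ja)
    log.append([a,fr,ft,*x[:2]])
    print("%.2f rad %.1f tan %.1f z %.1f"%(a,fr,ft,fz),(x-p).round(4)[:2], "t %.2f"%monitor.current_t())
    if np.hypot(fr,ft)>30: break
np.save('log.npy',log)
E
```

```text
[272.64402426 285.34270141]
0.20859391001767155 [-0.79741636  2.06194956  4.95484271]
7.63 rad -3.9 tan -3.5 z 7.8 [-0.0004  0.0004] t 15.05
7.37 rad -3.5 tan -4.0 z 8.0 [-0.0001  0.0006] t 15.33
7.11 rad -4.3 tan -4.0 z 8.9 [0.0002 0.0006] t 15.62
6.85 rad -4.0 tan -3.7 z 7.0 [0.0004 0.0006] t 15.90
6.59 rad -3.6 tan -2.9 z 8.3 [0.0006 0.0005] t 16.18
6.32 rad -4.5 tan -4.1 z 7.7 [0.0007 0.0003] t 16.47
6.06 rad -2.6 tan -2.8 z 8.7 [0.0007 0.0001] t 16.75
5.80 rad -1.5 tan -3.2 z 8.8 [0.0006 0.    ] t 17.03
```

```bash
python3 - <<'E'
from h import *
im=cams.read_camera("wrist"); cv2.imwrite('pics/i_w.png',im[:,:,::-1])
print(monitor.current_contact_force(),monitor.current_torque())
E
```

```text
[1.96704185 2.91155596 8.61136548] [ 0.553218  -0.3953882 -0.0221244]
```

View pics/i_w.png

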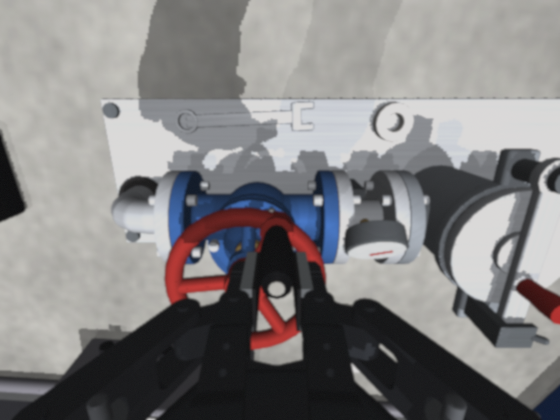

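```bash
python3 - <<'E'
from h import *
q=np.load('q2.npy'); ja=q[2]+np.pi/2
c=S(q,[0,-.12,0])[:2]; log=list(np.load('log.npy')); a=log[-1][0]
while a>.25:
    a-=np.pi/12
    fr,ft,fz,x,p=step(q,a,c,ja); log.append([a,fr,ft,*x[:2]])
    print("%.2f rad %.1f tan %.1f z %.1f"%(a,fr,ft,fz),(x-p).round(4)[:2])
    if np.hypot(fr,ft)>20: break
np.save('log.npy',log); print(monitor.current_t())
L=np.array(log)[2:]; f=lambda v:np.hypot(L[:,3]-v[0],L[:,4]-v[1])-v[2]
s=least_squares(f,[*c,.052]); print(s.x[:2]-c,s.x[2],abs(s.fun).max())
E
```

```text
5.54 rad 0.5 tan -1.1 z 8.9 [0.0006 0.    ]
5.28 rad 2.1 tan -3.5 z 9.7 [0.0006 0.0001]
5.02 rad 3.1 tan -2.9 z 8.6 [0.0007 0.0002]
4.75 rad 3.8 tan -2.3 z 9.6 [0.0009 0.0003]
4.49 rad 4.6 tan -2.2 z 9.5 [0.0011 0.0002]
4.23 rad 4.9 tan -2.6 z 9.0 [ 0.0012 -0.    ]
3.97 rad 5.2 tan -2.5 z 9.2 [ 0.0013 -0.0003]
3.71 rad 4.8 tan -1.8 z 9.5 [ 0.0013 -0.0006]
3.44 rad 4.5 tan -3.0 z 8.6 [ 0.0012 -0.0009]
3.18 rad 2.8 tan -3.2 z 9.0 [ 0.0009 -0.0012]
2.92 rad 2.1 tan -2.9 z 9.8 [ 0.0005 -0.0014]
2.66 rad 1.0 tan -1.9 z 9.4 [ 0.     -0.0013]
2.40 rad 0.3 tan -2.6 z 9.6 [-0.0003 -0.0011]
2.14 rad -2.4 tan -2.7 z 10.3 [-0.0006 -0.0008]
1.87 rad -3.2 tan -4.5 z 10.3 [-0.0007 -0.0004]
1.61 rad -3.9 tan -3.6 z 9.7 [-0.0005  0.    ]
1.35 rad -4.5 tan -3.9 z 11.0 [-0.0004  0.0003]
1.09 rad -4.0 tan -4.0 z 9.5 [-0.0001  0.0005]
0.83 rad -4.9 tan -4.0 z 10.4 [0.0002 0.0006]
0.56 rad -3.5 tan -3.8 z 10.1 [0.0005 0.0005]
0.30 rad -3.8 tan -3.1 z 9.7 [0.0006 0.0004]
0.04 rad -2.0 tan -4.3 z 10.1 [0.0007 0.0002]
23.3167
[0.00071057 0.00019856] 0.0520106585354345 2.5073906101166776e-05
```

```bash
python3 - <<'E'
from h import *
q=np.load('q2.npy'); ja=q[2]+np.pi/2
c=S(q,[0,-.12,0])[:2]+[.00071,.0002]; np.save('c.npy',c); a=.04
act=lambda x: (np.arctan2(-(x[1]-c[1]),-(x[0]-c[0]))-q[2])
for i in range(40):
    a-=.02
    fr,ft,fz,x,p=step(q,a,c,ja,speed=.02)
    print("%.2f act %.4f rad %.1f tan %.1f z %.1f"%(a,act(x),fr,ft,fz))
    if ft>18: break
print(monitor.current_t(),x)
E
```

```text
0.02 act 0.0330 rad 0.3 tan 0.3 z 10.2
0.00 act 0.0197 rad 1.7 tan 2.7 z 10.5
-0.02 act 0.0024 rad 1.4 tan 2.8 z 10.3
-0.04 act -0.0047 rad 1.5 tan 7.4 z 10.0
-0.06 act -0.0078 rad 1.9 tan 12.5 z 10.2
-0.08 act -0.0103 rad 0.6 tan 17.2 z 9.1
-0.10 act -0.0135 rad -0.5 tan 21.4 z 9.4
25.0667 [ 0.50320506 -0.11376844  0.27563194]
```

```bash
python3 - <<'E'
from h import *
q=np.load('q2.npy'); ja=q[2]+np.pi/2; c=np.load('c.npy')
act=lambda x: (np.arctan2(-(x[1]-c[1]),-(x[0]-c[0]))-q[2])
tgt=4*np.pi-.003; u=-.003; 
for i,a in enumerate(np.linspace(0,tgt,49)[1:]):
    fr,ft,fz,x,p=step(q,a,c,ja)
    u+=(act(x)-u+np.pi)%(2*np.pi)-np.pi
    if i%6==5: print("%.2f act %.4f rad %.1f tan %.1f z %.1f r %.4f"%(a,u,fr,ft,fz,np.hypot(*(x[:2]-c))))
    if np.hypot(fr,ft)>25: print("F",fr,ft); break
print(u-tgt,monitor.current_t(),monitor.current_gripper_width())
cmd=tgt
for k in range(4):
    e=tgt-u
    if abs(e)<.002: break
    cmd+=e
    fr,ft,fz,x,p=step(q,cmd,c,ja,speed=.02); u+=(act(x)-u+np.pi)%(2*np.pi)-np.pi
    print("corr",u-tgt,fr,ft)
manip.pause(.3); x=monitor.current_position(); print(act(x),monitor.current_contact_force(),monitor.current_t())
im=cams.read_camera("wrist"); cv2.imwrite('pics/j_w.png',im[:,:,::-1])
im=cams.read_camera("scene"); cv2.imwrite('pics/j_s.png',cv2.resize(im[150:290,190:390,::-1],None,fx=4,fy=4,interpolation=cv2.INTER_CUBIC))
E
```

```text
1.57 act 1.5910 rad -4.4 tan 2.1 z 10.1 r 0.0520
3.14 act 3.1426 rad -0.7 tan 3.5 z 10.0 r 0.0521
4.71 act 4.7160 rad 2.5 tan 3.9 z 12.5 r 0.0520
6.28 act 6.3066 rad 2.2 tan 2.4 z 13.6 r 0.0519
7.85 act 7.8755 rad -2.7 tan 3.5 z 13.7 r 0.0520
9.42 act 9.4232 rad -0.7 tan 3.0 z 14.4 r 0.0521
10.99 act 10.9948 rad 3.8 tan 3.1 z 14.2 r 0.0520
12.56 act 12.5892 rad 2.4 tan 2.5 z 14.3 r 0.0519
0.025862206055549564 38.7167 0.20686434125413436
corr -0.0007415781598965054 2.5843824167382214 3.7140404498629658
-0.0039788890387031095 [-2.10068103 -4.31866613 13.26311011] 39.2667
```

View pics/j_w.png

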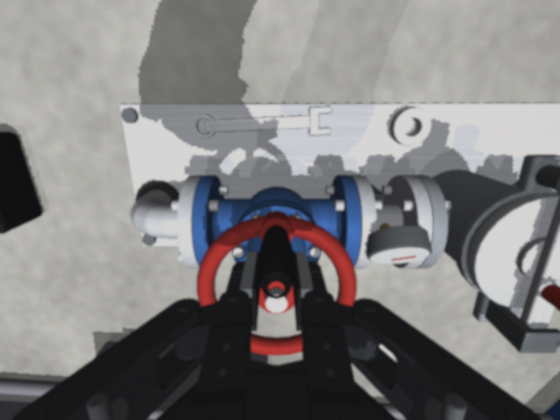

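View pics/j_s.png

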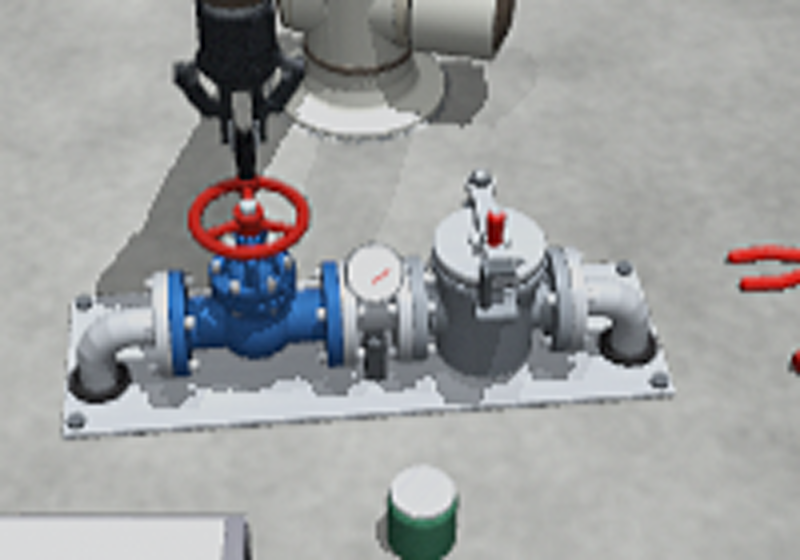

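```bash
python3 - <<'E'
from h import *
ticket.finish_job(); print(monitor.current_t())
E
```

```text
the job is handed in; nothing more can be done
the job is handed in; nothing more can be done
```

The strainer is locked and the valve is set two full turns open. The arm is still gripping the wheel's black handle at that setting. I handed the job in at about 39 s, and no verdict was reported.

- **Locking bar:** I gripped the knob, swung the bar in and pressed it against its stop until the push reached 19 N. In later pictures the bar lies under the lip of the catch, and it still did at the end.
- **Closing the valve:** I wound the handwheel clockwise about 1.26 turns, judging the starting angle from the pictures. It met a hard stop within 0.003 rad of the expected closed angle, and I pressed to about 21 N there.
- **Setting:** I counted exactly two turns open from that stop by arm position. The first stop was 0.026 rad too far, so I wound it back; the arm now reads within about 0.001 rad of two turns. The last wrist picture shows the handle on the station's -x side, as it should be.

**Checks that disagreed or looked odd:**
- The station position from the cameras was about 3 mm off what the arm felt at the bar, within what the grip could absorb.
- At the end of each wheel step while turning, the sideways force reading pointed the unexpected way. It was only a few newtons, and I did not find the cause.
- The vertical force reading rose to about 14 N by the end.

I did not touch the tools or other things lying around.

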